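Line up the sanding drums by size

TASK

Put the four sanding drums away on the plywood storage board: stand one upright and centred on each white mark, in order of thickness, the thinnest next to the red end stop and the thickest at the other end. Let go of them all, and leave the amber glass jar standing where it is.

Things in the scene. Friction and masses are not known exactly. Their poses are not given: they have to be found in the camera images.
- drum_26: Loose sanding drum standing upright on the bench: cylinder with reddish-brown abrasive side, black rubber top, steel washer (16 mm wide) and nut (10 mm wide) in the middle. 26 mm in diameter; the thinnest of the four. Cylinder 50 mm high, nut to 56 mm. Grip it on its side. About 60 g. Origin: centre of its underside; z up along its axis; yaw has no meaning.
- drum_36: Loose sanding drum standing upright on the bench: cylinder with reddish-brown abrasive side, black rubber top, steel washer (16 mm wide) and nut (10 mm wide) in the middle. 36 mm in diameter; the second thinnest of the four. Cylinder 50 mm high, nut to 56 mm. Grip it on its side. About 90 g. Origin: centre of its underside; z up along its axis; yaw has no meaning.
- drum_46: Loose sanding drum standing upright on the bench: cylinder with reddish-brown abrasive side, black rubber top, steel washer (16 mm wide) and nut (10 mm wide) in the middle. 46 mm in diameter; the second thickest of the four. Cylinder 50 mm high, nut to 56 mm. Grip it on its side. About 140 g. Origin: centre of its underside; z up along its axis; yaw has no meaning.
- drum_58: Loose sanding drum standing upright on the bench: cylinder with reddish-brown abrasive side, black rubber top, steel washer (16 mm wide) and nut (10 mm wide) in the middle. 58 mm in diameter; the thickest of the four. Cylinder 50 mm high, nut to 56 mm. Grip it on its side. About 200 g. Origin: centre of its underside; z up along its axis; yaw has no meaning.
- mark_a: White disc, 62 mm wide, black centre dot, painted flat on the plywood board: end mark on the -y side (robot's right). Marks lie in a row 75 mm apart. Origin: its centre, on the board's top, 15 mm above the bench; y along the row, x towards a low rail along the far edge (rises 10 mm above the board, 43 mm from the centre). Board fixed, 380 x 110 mm.
- mark_b: White disc, 62 mm wide, black centre dot, painted flat on the plywood board: the second mark from the -y end. Marks lie in a row 75 mm apart. Origin: its centre, on the board's top, 15 mm above the bench; y along the row, x towards a low rail along the far edge (rises 10 mm above the board, 43 mm from the centre). Board fixed, 380 x 110 mm.
- mark_c: White disc, 62 mm wide, black centre dot, painted flat on the plywood board: the third mark from the -y end. Marks lie in a row 75 mm apart. Origin: its centre, on the board's top, 15 mm above the bench; y along the row, x towards a low rail along the far edge (rises 10 mm above the board, 43 mm from the centre). Board fixed, 380 x 110 mm.
- mark_d: White disc, 62 mm wide, black centre dot, painted flat on the plywood board: end mark on the +y side (robot's left). Marks lie in a row 75 mm apart. Origin: its centre, on the board's top, 15 mm above the bench; y along the row, x towards a low rail along the far edge (rises 10 mm above the board, 43 mm from the centre). Board fixed, 380 x 110 mm.
- red_stop: Small red plastic end stop fixed on the board just beyond one end mark: 60 mm across the board, 18 mm along it, 12 mm high above the board. It may be at either end of the row (a like grey stop is at the other end), its centre about 55 mm from the centre of the nearest mark. Origin: centre of its underside, on the board's top face.
- jar: Loose amber glass jar with a blue lid, 56 mm in diameter and 65 mm high, standing among the drums. Not to be knocked over. Origin: centre of its underside, z up.
There are look-alikes about, which are no part of the job. What is shaped like the drum_58 but green is not meant.

How it is judged:
By the outcome, as a careful person would: the job done as asked, in the order asked, and still so for the second after the job is handed in, with the robot touching nothing.
It also fails if it takes over 96 s, if anything falls off the work surface, if the arm or the gripper's body presses on something with over 40 N, if the wrist force passes 120 N, or if a joint passes its speed limit or range.

ROBOT

A 7-joint arm with a two-finger parallel gripper is mounted at the origin on the work surface. World frame = base frame: x ahead of the robot, y to its left, z up, the work surface at z = 0. Lengths are in m, angles in rad, forces in N, time in s.
With the tool pointing down it reaches from about 0.35 to 0.9 m from the base axis. Payload 8.1 kg.
Tool frame: the origin (TCP) lies at the very end of the fingers, on their centre line; the grasp point (between the pads) lies arm.grip_point_offset behind it (arm.grip_point_offset is the distance from the TCP to the grasp point, in m); z points along the fingers, y is the line along which they close (so a half turn about z gives the same grasp; the last joint's range is limited). The gripper opens to 92 mm and grips with 3 to 60 N. Pads are 19 mm wide; open, the fingers measure 130 mm over their backs; the gripper's body (75 mm by 190 mm) begins 47 mm behind the grasp point.
Start: joints at [1.009, 0.434, 0.025, 1.573, -0.012, 1.134, -0.075], TCP at [0.277, -0.56, 0.227] pointing down, gripper open.
Joint ranges: [-2.62, 2.62], [-0.44, 2.09], [-1.27, 1.32], [0.08, 2.57], [-1.32, 4.46], [0.12, 2], [-2.74, 2.74]. Speed limits (rad/s): [2.22, 2.22, 3.01, 3.01, 3.14, 3.14, 3.14].

INTERFACE

Orientations are given as a rotation vector (axis times angle).
In Python, from cell import arm gives the robot as it stands. The module is installed in compiled form; this text tells all that it offers.
- The arm moves only by the shell command python3 -m creep 'ROWS' [OPENING] [FORCE]. ROWS is JSON, a list of rows, each a list of 6 numbers: the shift along the tool's x, y, z scaled (see below), then the turn, a rotation vector about the tool's x, y, z scaled (see below). A call has 1 to 20 rows; each row shifts and turns the commanded pose from where the row before left it, along the tool's axes as they then stand; what a row does not reach is not made up. The controller multiplies each number of a shift by 0.4 m and each number of a turn by 120 degrees. A row lasts 1/12 s, in which the tool goes at most 41.7 mm and 7.16 degrees, less where a joint would pass 70% of its speed; a pose out of reach is approached as far as the arm can. A call with a number of a shift or a turn outside -1 to 1 is refused whole. A call with a gripper value outside its range is refused whole. OPENING is the closure, from -1 (fully open) to 1 (shut), set as the call begins (- or left out, the last holds). The fingers move at their own pace and stop on an object; FORCE is the grip in N (left out, the last holds). Time passes only in rows, so rows that do not move let the fingers close. It gives the time, the measured TCP pose, the force, the opening and the grip force at its end, in the units of the state.
- arm.observe(): the state, without advancing time (a new reading comes with each control period).
- arm.get_image(name): name is "scene" or "top" or "wrist"; returns a dict with "frame" (480x640x3 uint8, red, green, blue), "intrinsics" (3x3 intrinsics, pixels), "rvec" (rotation vector, rad) and "tvec" (3), from world to camera coordinates, as OpenCV has them; the wrist camera has in their place "mount" (4x4, takes a point from camera to tool coordinates, whose origin is the TCP and whose axes are the flange's). Camera axes: x right, y down, z forward; pixel columns grow to the right and rows downward; lengths in m; the calibration is good to about 2 mm. A picture is of the moment at which its call begins: read the wrist's pose just before it. There is no depth.
- arm.sign_off(): hands the job in; it is judged then, once.
The state is a dict: "clock": time; "joints": joint angles; "dq": joint speeds; "joint_efforts": joint torques, N m; "position": TCP position; "ee_rot": TCP orientation; "force": force on the tool from outside, world axes, zero at the start; "ft_torque": the same for the moment, N m; "width": opening from 0.0 (shut) to 1.0 (fully open); "gripper_force": force on a finger pad.
Only numpy, scipy, OpenCV 4.12 (cv2) and the standard library are available. Lean on these libraries where they do the work, as an engineer would, in place of code of your own. Each camera call takes 0.05 s, during which the arm holds its last target. There are 200 camera calls.

## Working session

There is one attempt and no reset: what is moved stays moved. The work goes in short steps, Python scripts to look and compute and a shell command to move; the robot and the scene stay as the last step left them, time stands still between calls to the robot, and variables do not carry over. Pictures are saved under pics/ and viewed, at most 14 in all, crops included, and the job is handed in when it is done.

```bash
mkdir -p pics; python3 - <<'E'
from cell import arm
import cv2
s=arm.observe();print({k:(v if not hasattr(v,'round') else v) for k,v in s.items()},arm.grip_point_offset)
for n in("top","scene"):
    d=arm.get_image(n);cv2.imwrite(f"pics/{n}0.png",d["frame"][:,:,::-1]);print(n,d["intrinsics"],d["rvec"],d["tvec"])
d=arm.get_image("wrist");print(d["mount"])
E
```

```text
{'clock': 0.0, 'joints': array([ 1.00938347,  0.43524618,  0.02499019,  1.57409464, -0.01159234,
        1.1339677 , -0.07513389]), 'dq': array([ 0.00072268, -0.00071011, -0.00085884, -0.00017937,  0.00021457,
        0.001012  ,  0.00054607]), 'joint_efforts': array([-1.35902999e-03, -6.67856312e+01,  9.84846130e-01, -3.14460576e+01,
       -6.05831738e-02,  4.28399455e-02,  1.42158387e-04]), 'position': array([ 0.27651874, -0.55994367,  0.2259317 ]), 'ee_rot': array([-3.05788175e+00, -7.13881311e-01,  7.98783706e-04]), 'force': array([-0.16204656,  0.24886976, -0.23018296]), 'ft_torque': array([-0.00458174,  0.07823662, -0.00017866]), 'gripper_force': 0.0, 'width': 0.9998912711719511} 0.0188
top [[441.32179672   0.         327.58862334]
 [  0.         441.32179672 247.22618851]
 [  0.           0.           1.        ]] [ 2.13049449 -2.19374494  0.10090587] [0.01462248 0.52027664 0.8560742 ]
scene [[446.4897156    0.         319.18400758]
 [  0.         446.4897156  233.63147382]
 [  0.           0.           1.        ]] [ 1.27038629  2.31912992 -0.899949  ] [ 0.28141876 -0.26599826  1.02787205]
[[ 7.15361725e-04 -9.61537032e-01 -2.74674398e-01  7.35301764e-02]
 [ 9.99999615e-01  8.27417210e-04 -2.92094344e-04  4.48642167e-04]
 [ 5.08129853e-04 -2.74674083e-01  9.61537254e-01 -1.58069967e-01]
 [ 0.00000000e+00  0.00000000e+00  0.00000000e+00  1.00000000e+00]]
```

View pics/top0.png

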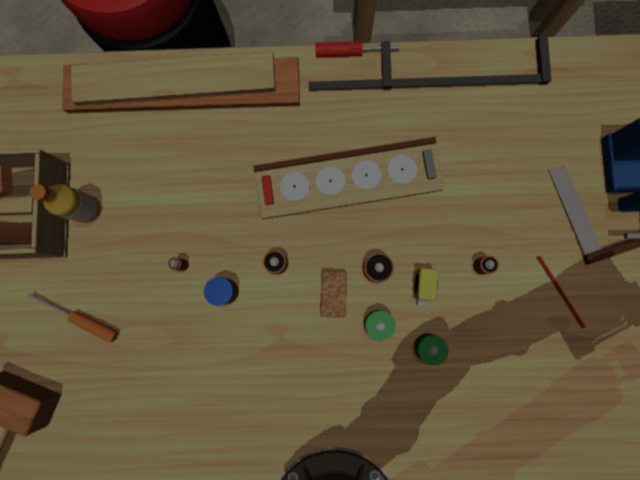

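View pics/scene0.png

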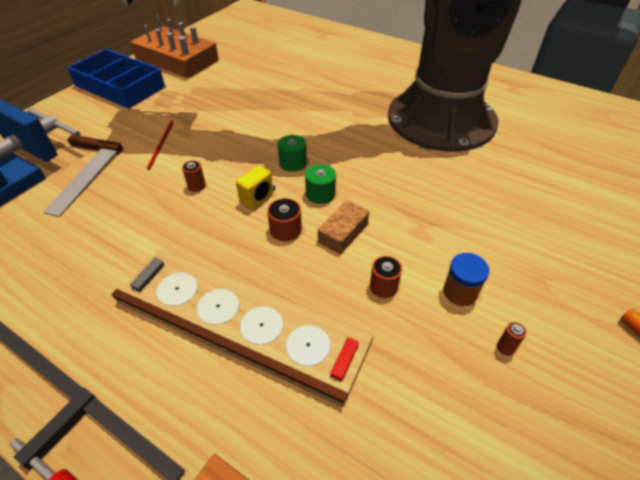

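Top view: the red stop is at the left (+y) end (267,190), so order is mark_d=26, c=36, b=46, a=58. The drums' tops are at about (177,264), (276,262), (379,268) and (488,265), jar (219,291), marks (295,186), (331,181), (367,175) and (403,169). The scene view agrees.

```bash
cat > h.py <<'E'
import numpy as np,cv2
from scipy.spatial.transform import Rotation as R
def ray(d,px,z):
    """pixels -> world points on plane z (fixed cameras)"""
    M=cv2.Rodrigues(d["rvec"])[0];c=-M.T@d["tvec"]
    return cast(d["intrinsics"],M.T,c,px,z)
def cast(K,Rcw,c,px,z):
    px=np.atleast_2d(np.asarray(px,float))
    v=np.c_[px,np.ones(len(px))]@np.linalg.inv(K).T@Rcw.T
    return c+v*((z-c[2])/v[:,2])[:,None]
def wray(d,s,px,z):
    Rt=R.from_rotvec(s["ee_rot"]).as_matrix();m=d["mount"]
    return cast(d["intrinsics"],Rt@m[:3,:3],s["position"]+Rt@m[:3,3],px,z)
def proj(d,P):
    return cv2.projectPoints(np.asarray(P,float).reshape(-1,1,3),d["rvec"],d["tvec"],d["intrinsics"],None)[0].reshape(-1,2)
def blobs(mask,lo,hi):
    n,l,st,ce=cv2.connectedComponentsWithStats(mask.astype(np.uint8))
    return [(ce[i],st[i,4],st[i,2:4]) for i in range(1,n) if lo<=st[i,4]<=hi]
E
python3 - <<'E'
from cell import arm
from h import *
np.set_printoptions(precision=4,suppress=True)
def near(b,p,r): return [x for x in b if np.hypot(*(x[0]-p))<r]
for n,marks,drums in(("top",[(403,169),(367,175),(331,181),(295,186)],[(177,264),(276,262),(379,268),(488,265)]),
          ("scene",[(177,289),(218,306),(262,325),(308,345)],[(515,330),(386,268),(284,208),(192,166)])):
    d=arm.get_image(n);f=d["frame"].astype(int);hsv=cv2.cvtColor(d["frame"],cv2.COLOR_RGB2HSV).astype(int)
    w=(hsv[...,1]<60)&(hsv[...,2]>110)
    for p in marks:
        for c,a,s in near(blobs(w,200,3000),p,12): print(n,"mark",c,a,s,ray(d,c,.015)[0])
    # white inside drums: washer/nut
    g=(hsv[...,1]<90)&(hsv[...,2]>85)
    br=((hsv[...,0]<12)|(hsv[...,0]>170))&(hsv[...,1]>90)&(hsv[...,2]<150)|(hsv[...,2]<75)
    for p in drums:
        for c,a,s in near(blobs(g,5,300),p,10): print(n,"washer",c,a,s,ray(d,c,.052)[0])
        for c,a,s in near(blobs(br|g,80,4000),p,22): print(n,"drum",c,a,s)
    h=hsv; b=(h[...,0]>100)&(h[...,0]<125)&(h[...,1]>130)
    for c,a,s in blobs(b,300,2000): print(n,"blue",c,a,s,ray(d,c,.065)[0])
    if n=="top":
        t=cv2.resize(d["frame"][220:320,150:510,::-1],None,fx=2.2,fy=2.2,interpolation=cv2.INTER_CUBIC)
        cv2.imwrite("pics/crop.png",t)
E
```

```text
top mark [401.7991 168.7888] 677 [31 30] [ 0.6799 -0.1582  0.015 ]
top mark [366.0896 174.3468] 692 [31 30] [ 0.6705 -0.0842  0.015 ]
top mark [330.0326 179.9585] 675 [31 29] [ 0.6611 -0.0095  0.015 ]
top mark [294.1743 185.4742] 677 [31 30] [0.6518 0.0647 0.015 ]
top washer [172.28 262.64] 25 [5 7] [0.4968 0.3023 0.052 ]
top drum [178.9659 263.7122] 205 [21 14]
top washer [273.5745 261.3191] 47 [8 8] [0.4935 0.1048 0.052 ]
top drum [275.3799 261.7031] 458 [25 24]
top washer [379.1395 267.0233] 43 [7 7] [ 0.4764 -0.0994  0.052 ]
top drum [377.3078 267.2428] 692 [31 29]
top washer [490.7 264.1] 30 [5 7] [ 0.4758 -0.3143  0.052 ]
top drum [484.5341 264.5995] 367 [25 19]
top blue [218.7312 290.8047] 640 [30 28] [0.4394 0.2084 0.065 ]
scene mark [176.5147 288.692 ] 987 [40 32] [ 0.6814 -0.1592  0.015 ]
scene mark [217.4606 306.3874] 1092 [42 34] [ 0.6719 -0.0846  0.015 ]
scene mark [261.0115 325.0705] 1220 [43 37] [ 0.6622 -0.0103  0.015 ]
scene mark [307.6346 345.1295] 1374 [44 40] [0.6525 0.0641 0.015 ]
scene washer [516.9381 329.0531] 113 [13 11] [0.4981 0.2989 0.052 ]
scene drum [516.3108 329.5541] 148 [16 13]
scene drum [508.1381 343.3923] 362 [25 27]
scene washer [387.0227 265.8409] 88 [11 10] [0.4952 0.1036 0.052 ]
scene drum [384.983  276.9745] 942 [31 41]
scene washer [283.6508 207.7302] 63 [10  8] [ 0.4772 -0.1002  0.052 ]
scene drum [284.415  219.6402] 1123 [32 42]
scene washer [190.64 164.52] 50 [10  6] [ 0.4768 -0.3138  0.052 ]
scene drum [193.5764 176.1856] 458 [22 30]
scene blue [ 24.6333 129.9156] 1636 [55 61] [ 0.5845 -0.6539  0.065 ]
scene blue [ 16.0909 176.35  ] 1320 [43 51] [ 0.6778 -0.5376  0.065 ]
scene blue [468.9003 269.3645] 963 [38 32] [0.4469 0.2103 0.065 ]
```

View pics/crop.png

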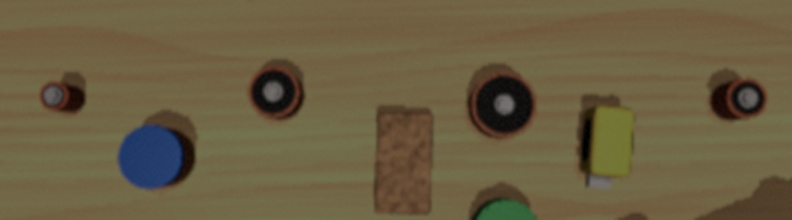

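Both views agree to about 2 mm. The marks are 75 mm apart and the row is yawed 7.2°. I'll turn the tool so the fingers close across the board, which keeps them clear of the neighbouring marks.

```bash
cat > go.py <<'E'
import sys
from cell import arm
from h import *
np.set_printoptions(precision=4,suppress=True)
T={'36':(.4763,-.314),'26':(.4975,.3006),'46':(.4943,.1042),'58':(.4768,-.0998),'a':(.6806,-.1587),'b':(.6712,-.0844),'c':(.6616,-.0099),'d':(.6521,.0644)}
def rep(*targets):
    s=arm.observe();Rt=R.from_rotvec(s["ee_rot"])
    c,sn=np.cos(.1254),np.sin(.1254)
    G=R.from_matrix(np.array([[-sn,c,0],[c,sn,0],[0,0,-1.]]))
    print("t",round(s["clock"],2),"pos",s["position"],"turn/120",(Rt.inv()*G).as_rotvec()/np.radians(120),"w",s["width"],"F",s["force"],"q",s["joints"])
    p=s["position"]
    for n,z in targets:
        q=np.r_[T[n],z];print(n,z,"units",Rt.inv().apply(q-p)/.4);p=q
if __name__=="__main__":
    rep(*[(a.split(':')[0],float(a.split(':')[1])) for a in sys.argv[1:]])
E
python3 -m creep '[[0,0,0,0,0,-0.0537],[0,0,0,0,0,-0.0537],[0,0,0,0,0,-0.0537],[0,0,0,0,0,-0.0537],[0,0,0,0,0,-0.0537],[0,0,0,0,0,-0.0537],[0,0,0,0,0,-0.0537],[0,0,0,0,0,-0.0537],[0,0,0,0,0,-0.0537],[0,0,0,0,0,-0.0537],[0,0,0,0,0,-0.0537],[0,0,0,0,0,0]]' -1 && python3 go.py 36:0.15 36:0.017
```

```text
clock: 1.25
position: [0.2765, -0.5604, 0.2266]
ee_rot: [-2.072, -2.361, -0.0]
force: [-0.2, 0.2, 0.6]
width: 1.004
gripper_force: 0.0
t 1.25 pos [ 0.2765 -0.5604  0.2266] turn/120 [-0.     -0.0001  0.0022] w 1.0037731946186639 F [-0.2181  0.1895  0.5626] q [ 1.1982  0.4518 -0.2514  1.5555  0.1192  1.1496  1.0523]
36 0.15 units [0.546  0.5752 0.1915]
36 0.017 units [-0.0001  0.      0.3325]
```

```bash
python3 -m creep '[[0.0607,0.0639,0.0213,0,0,0.0022],[0.0607,0.0639,0.0213,0,0,0],[0.0607,0.0639,0.0213,0,0,0],[0.0607,0.0639,0.0213,0,0,0],[0.0607,0.0639,0.0213,0,0,0],[0.0607,0.0639,0.0213,0,0,0],[0.0607,0.0639,0.0213,0,0,0],[0.0607,0.0639,0.0213,0,0,0],[0.0607,0.0639,0.0213,0,0,0],[0,0,0,0,0,0],[0,0,0,0,0,0]]' && python3 go.py 36:0.15 36:0.017 && python3 - <<'E'
from go import *
s=arm.observe();d=arm.get_image("wrist");cv2.imwrite("pics/w1.png",d["frame"][:,:,::-1])
h=cv2.cvtColor(d["frame"],cv2.COLOR_RGB2HSV)
for c,a,sz in blobs((h[...,1]<70)&(h[...,2]>80),150,20000): print(c,a,sz,wray(d,s,c,.052)[0])
E
```

```text
clock: 2.17
position: [0.4801, -0.3131, 0.1496]
ee_rot: [-2.081, -2.352, -0.001]
force: [-0.4, 0.2, -0.3]
width: 1.002
gripper_force: 0.0
t 2.17 pos [ 0.4801 -0.3131  0.1496] turn/120 [-0.     -0.0006 -0.0017] w 1.0016931033099914 F [-0.4303  0.2477 -0.3036] q [ 0.7201  0.4522 -0.3242  1.7746  0.1715  0.9433  0.4469]
36 0.15 units [-0.0011 -0.0098 -0.001 ]
36 0.017 units [-0.0004  0.      0.3325]
[631.2017  31.7983] 1066 [20 69] [ 0.6345 -0.1772  0.052 ]
[628.6688 115.5408] 625 [24 29] [ 0.647  -0.2199  0.052 ]
[313.3555 237.9763] 422 [25 24] [ 0.4766 -0.3144  0.052 ]
[152.5545 309.8332] 1834 [86 50] [ 0.3788 -0.3755  0.052 ]
[484.4287 309.2093] 1873 [87 51] [ 0.5926 -0.3486  0.052 ]
[285.9363 474.4215] 2714 [323  10] [ 0.4781 -0.4961  0.052 ]
```

View pics/w1.png

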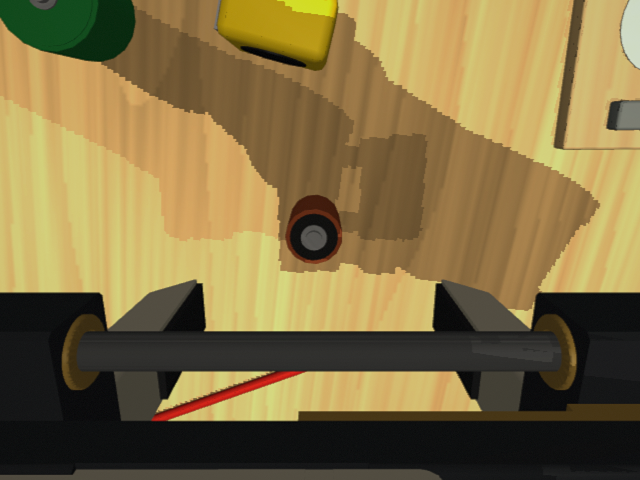

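The wrist view shows the drum's washer at (313,238), which gives (0.4766,-0.3144) and confirms the estimate. I'll descend, grip and lift.

```bash
python3 -m creep '[[-0.001,-0.0098,0,0,0,-0.0017],[0,0,0,0,0,0],[0,0,0.0665,0,0,0],[0,0,0.0665,0,0,0],[0,0,0.0665,0,0,0],[0,0,0.0665,0,0,0],[0,0,0.0665,0,0,0],[0,0,0,0,0,0],[0,0,0,0,0,0]]' && python3 go.py 36:0.017; python3 -m creep '[[0,0,0,0,0,0],[0,0,0,0,0,0],[0,0,0,0,0,0],[0,0,0,0,0,0],[0,0,0,0,0,0],[0,0,0,0,0,0],[0,0,0,0,0,0],[0,0,0,0,0,0],[0,0,0,0,0,0],[0,0,0,0,0,0]]' 1 20; python3 go.py c:0.15 c:0.05 c:0.0325
```

```text
clock: 2.97
position: [0.4734, -0.3172, 0.0165]
ee_rot: [-2.08, -2.351, 0.002]
force: [-0.0, 0.1, 0.2]
width: 1.0
gripper_force: 0.0
t 2.97 pos [ 0.4734 -0.3172  0.0165] turn/120 [-0.0012 -0.0006 -0.0017] w 1.000210921644454 F [-0.046   0.1132  0.2369] q [ 0.6893  0.6198 -0.2726  1.8902  0.2557  0.668   0.3845]
36 0.017 units [ 0.007   0.0083 -0.0013]
clock: 3.8
position: [0.475, -0.3166, 0.0171]
ee_rot: [2.079, 2.355, 0.0]
force: [-0.5, 0.1, 0.4]
width: 0.389
gripper_force: 20.0
t 3.8 pos [ 0.475  -0.3166  0.0171] turn/120 [ 0.0001  0.     -0.0006] w 0.389054906652354 F [-0.4779  0.1358  0.3825] q [ 0.6878  0.6191 -0.2734  1.8898  0.2562  0.6664  0.3843]
c 0.15 units [ 0.703   0.5578 -0.3323]
c 0.05 units [ 0.   -0.    0.25]
c 0.0325 units [ 0.     -0.      0.0437]
```

```bash
python3 -m creep '[[0,0,-0.083,0,0,0],[0,0,-0.083,0,0,0],[0,0,-0.083,0,0,0],[0,0,-0.083,0,0,0],[0.0703,0.0558,0,0,0,0],[0.0703,0.0558,0,0,0,0],[0.0703,0.0558,0,0,0,0],[0.0703,0.0558,0,0,0,0],[0.0703,0.0558,0,0,0,0],[0.0703,0.0558,0,0,0,0],[0.0703,0.0558,0,0,0,0],[0.0703,0.0558,0,0,0,0],[0.0703,0.0558,0,0,0,0],[0.0703,0.0558,0,0,0,0],[0,0,0,0,0,0],[0,0,0,0,0,0],[0,0,0,0,0,0],[0,0,0,0,0,0]]' && python3 go.py c:0.05 c:0.0325 && python3 - <<'E'
from go import *
s=arm.observe();d=arm.get_image("wrist");cv2.imwrite("pics/w2.png",d["frame"][:,:,::-1])
h=cv2.cvtColor(d["frame"],cv2.COLOR_RGB2HSV)
for c,a,sz in blobs((h[...,1]<70)&(h[...,2]>150),400,20000): print(c,a,sz,wray(d,s,c,.015)[0])
E
```

```text
clock: 5.3
position: [0.661, -0.0116, 0.1495]
ee_rot: [2.081, 2.353, -0.002]
force: [0.5, -0.2, -0.5]
width: 0.387
gripper_force: 20.0
t 5.3 pos [ 0.661  -0.0116  0.1495] turn/120 [-0.0005  0.0005 -0.0014] w 0.38673726464655406 F [ 0.5085 -0.1979 -0.4865] q [ 0.1595  0.5877 -0.3492  1.5436  0.2216  1.0504 -0.1241]
c 0.05 units [0.0044 0.0022 0.2488]
c 0.0325 units [0.     0.     0.0437]
[318.9642 107.3435] 7479 [ 97 100] [0.6513 0.0644 0.015 ]
[325.4726 214.1604] 4183 [86 77] [ 0.6646 -0.0058  0.015 ]
[321.1567 397.7274] 1915 [79 32] [ 0.6802 -0.1542  0.015 ]
```

View pics/w2.png

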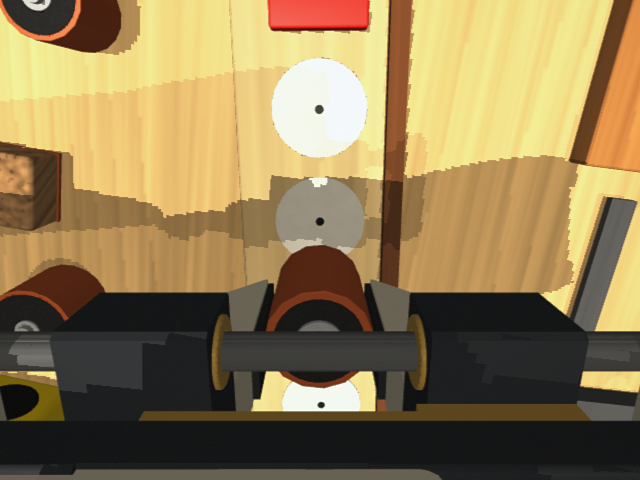

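The wrist view shows the held drum upright, with its rim spanning columns ~268–371 and its centre near (320,341). Mark c's dot is at (320,222) and mark d's at (319,109).

```bash
python3 - <<'E'
from go import *
s=arm.observe();d=arm.get_image("wrist")
print(s["position"])
print("d,c,b dots",wray(d,s,[(319,109),(320,222),(321,405)],.015))
print("rim left,right,bottom",wray(d,s,[(268,330),(371,330),(320,388)],s["position"][2]+.033))
h=cv2.cvtColor(d["frame"],cv2.COLOR_RGB2HSV)
print(h[380:394,320]); print(h[330,262:275],h[325,366:376])
E
```

```text
[ 0.6611 -0.0118  0.1497]
d,c,b dots [[ 0.6516  0.0633  0.015 ]
 [ 0.6616 -0.0121  0.015 ]
 [ 0.6809 -0.1612  0.015 ]]
rim left,right,bottom [[ 0.6438 -0.0077  0.1827]
 [ 0.6768 -0.0037  0.1827]
 [ 0.6631 -0.0272  0.1827]]
[[ 30  13  20]
 [ 30  33  23]
 [  9 161  57]
 [  9 200 120]
 [  9 198 121]
 [  9 201 119]
 [  8 211 116]
 [  9 111 131]
 [ 37  19 238]
 [ 47   9 251]
 [ 49   8 249]
 [ 47   7 248]
 [ 47   7 248]
 [ 47   7 248]]
[[105  28  18]
 [105  32  16]
 [120  28  18]
 [  8 150  39]
 [  8 193 102]
 [  9 199 119]
 [  9 200 120]
 [  9 198 120]
 [  9 198 120]
 [  9 200 120]
 [  9 198 120]
 [  8 197 119]
 [  8 170  66]] [[  9 198 120]
 [  9 198 120]
 [  9 198 121]
 [  8 197 118]
 [  8 195  93]
 [  8 182  66]
 [  6 128  32]
 [120  16  16]
 [ 75  34  15]
 [ 90  15  17]]
```

```bash
python3 -m creep '[[-0.0035,0.0015,0.056,0,0,-0.0014],[0,0,0.056,0,0,0],[0,0,0.056,0,0,0],[0,0,0.056,0,0,0],[0,0,0.056,0,0,0],[0,0,0,0,0,0],[0,0,0.006,0,0,0],[0,0,0.005,0,0,0],[0,0,0,0,0,0],[0,0,0,0,0,0]]' && python3 go.py c:0.032
```

```text
clock: 6.23
position: [0.6633, -0.0113, 0.0349]
ee_rot: [2.075, 2.356, 0.002]
force: [-0.4, 1.1, -0.7]
width: 0.386
gripper_force: 20.0
t 6.23 pos [ 0.6633 -0.0113  0.0349] turn/120 [0.001  0.0001 0.0006] w 0.38587692248746147 F [-0.4467  1.064  -0.7052] q [ 0.1397  0.7122 -0.3181  1.6342  0.2789  0.8379 -0.1667]
c 0.032 units [ 0.0041 -0.0037  0.0073]
```

```bash
python3 -m creep '[[0,-0.002,0.0035,0,0,0],[0,0,0,0,0,0],[0,0,0,0,0,0]]'; python3 -m creep '[[0,0,0.003,0,0,0],[0,0,0,0,0,0],[0,0,0,0,0,0]]'; python3 go.py c:0.032
```

```text
clock: 6.48
position: [0.6617, -0.0114, 0.0325]
ee_rot: [2.076, 2.358, 0.0]
force: [-0.2, -0.6, -0.5]
width: 0.388
gripper_force: 20.0
clock: 6.73
position: [0.6618, -0.0114, 0.0321]
ee_rot: [2.076, 2.357, 0.0]
force: [-3.9, -1.1, 9.5]
width: 0.386
gripper_force: 20.0
t 6.73 pos [ 0.6618 -0.0114  0.0321] turn/120 [0.0003 0.0002 0.0007] w 0.3855546117372208 F [-3.8687 -1.055   9.4778] q [ 0.1391  0.7145 -0.3171  1.6384  0.2803  0.833  -0.1682]
c 0.032 units [ 0.0037 -0.0001  0.0002]
```

Contact at 0.032, as expected. I'll release, lift and check the placing.

```bash
sed -i "s/'a':.*}/'a':(.6806,-.1595),'b':(.6713,-.0855),'c':(.6616,-.0108),'d':(.652,.064)}/" go.py
python3 -m creep '[[0,0,0,0,0,0],[0,0,0,0,0,0],[0,0,0,0,0,0],[0,0,0,0,0,0],[0,0,-0.05,0,0,0],[0,0,-0.083,0,0,0],[0,0,-0.083,0,0,0],[0,0,-0.083,0,0,0],[0,0,0,0,0,0],[0,0,0,0,0,0]]' -0.1 && python3 go.py 58:0.15 && python3 - <<'E'
from go import *
s=arm.observe();d=arm.get_image("wrist");cv2.imwrite("pics/w3.png",d["frame"][:,:,::-1])
h=cv2.cvtColor(d["frame"],cv2.COLOR_RGB2HSV)
for c,a,sz in blobs((h[...,1]<70)&(h[...,2]>70),150,9000): print(c,a,sz,wray(d,s,c,.067)[0],wray(d,s,c,.015)[0])
d=arm.get_image("top")
h=cv2.cvtColor(d["frame"],cv2.COLOR_RGB2HSV)
for c,a,sz in blobs((h[...,1]<90)&(h[...,2]>85),5,300): 
    if 300<c[0]<360 and 150<c[1]<210: print("top",c,a,sz,ray(d,c,.067))
E
```

```text
clock: 7.57
position: [0.663, -0.0111, 0.1528]
ee_rot: [2.074, 2.355, 0.005]
force: [-0.8, 0.0, -1.7]
width: 0.551
gripper_force: 0.0
t 7.57 pos [ 0.663  -0.0111  0.1528] turn/120 [0.0021 0.0002 0.0007] w 0.5512946276227897 F [-0.8224  0.0409 -1.6534] q [ 0.1615  0.5852 -0.3526  1.5399  0.2221  1.0517 -0.12  ]
58 0.15 units [-0.1609 -0.49    0.0049]
[35.8908  4.4323] 229 [30 12] [0.5041 0.096  0.067 ] [0.4724 0.1033 0.015 ]
[315.0395 107.9636] 7310 [95 99] [0.6515 0.0639 0.067 ] [0.6512 0.0644 0.015 ]
[315.0329 206.2931] 2552 [88 78] [0.6583 0.0098 0.067 ] [ 0.6595 -0.0012  0.015 ]
[600.1037 249.7659] 2431 [ 53 108] [0.8302 0.0051 0.067 ] [ 0.8681 -0.007   0.015 ]
[315.6998 238.3074] 553 [27 26] [ 0.6611 -0.0092  0.067 ] [ 0.6628 -0.0243  0.015 ]
[315.9776 307.942 ] 3623 [83 53] [ 0.6669 -0.0537  0.067 ] [ 0.6699 -0.0783  0.015 ]
[219.9281 307.0597] 1724 [53 51] [ 0.6079 -0.0606  0.067 ] [ 0.5984 -0.0866  0.015 ]
[417.3536 306.9671] 1731 [53 51] [ 0.729  -0.0452  0.067 ] [ 0.7453 -0.068   0.015 ]
[316.4026 392.7568] 2747 [78 41] [ 0.6748 -0.1142  0.067 ] [ 0.6795 -0.1517  0.015 ]
[214.8872 390.6335] 895 [27 39] [ 0.6085 -0.1208  0.067 ] [ 0.5991 -0.1597  0.015 ]
[422.3478 390.553 ] 897 [26 39] [ 0.7437 -0.1038  0.067 ] [ 0.7631 -0.1391  0.015 ]
[632.0923 408.8077] 260 [22 30] [ 0.8856 -0.1003  0.067 ] [ 0.9353 -0.1349  0.015 ]
[237.944  474.5258] 4161 [441  11] [ 0.6287 -0.1868  0.067 ] [ 0.6236 -0.2398  0.015 ]
```

View pics/w3.png

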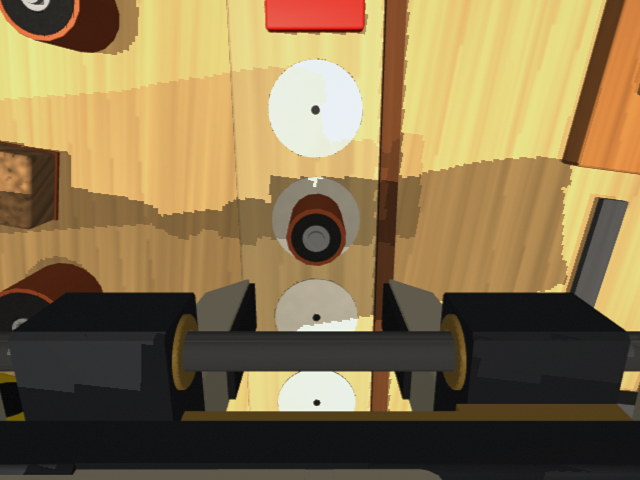

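Drum_36 stands upright on mark c, washer at (316,238), within 2 mm. Next is drum_58.

```bash
cat > wash.py <<'E'
from go import *
s=arm.observe();d=arm.get_image("wrist")
h=cv2.cvtColor(d["frame"],cv2.COLOR_RGB2HSV)
for c,a,sz in blobs((h[...,1]<80)&(h[...,2]>70),250,1200):
    if 230<c[0]<410 and 150<c[1]<285: print("washer",c,a,sz,wray(d,s,c,float(sys.argv[1]))[0])
E
python3 -m creep '[[-0.0268,-0.0817,0.001,0,0,0.0007],[-0.0268,-0.0817,0.001,0,0,0],[-0.0268,-0.0817,0.001,0,0,0],[-0.0268,-0.0817,0.001,0,0,0],[-0.0268,-0.0817,0.001,0,0,0],[-0.0268,-0.0817,0,0,0,0],[0,0,0,0,0,0],[0,0,0,0,0,0],[0,0,0,0,0,0],[0,0,0,0,0,0]]' -1 && python3 go.py 58:0.15 58:0.017; python3 wash.py .052
```

```text
clock: 8.5
position: [0.476, -0.099, 0.148]
ee_rot: [-2.076, -2.357, -0.001]
force: [-0.2, -0.1, 0.0]
width: 1.002
gripper_force: 0.0
t 8.5 pos [ 0.476 -0.099  0.148] turn/120 [ 0.     -0.0003  0.0005] w 1.0016046606945206 F [-0.1885 -0.1449  0.0427] q [ 0.4068  0.3328 -0.3897  1.9774  0.1634  0.8613  0.0561]
58 0.15 units [-0.0022  0.0017 -0.0049]
58 0.017 units [-0.0002 -0.      0.3325]
washer [320.7389 239.1373] 517 [26 25] [ 0.4771 -0.1002  0.052 ]
```

```bash
python3 -m creep '[[-0.0025,0.0017,0.0655,0,0,0],[0,0,0.0655,0,0,0],[0,0,0.0655,0,0,0],[0,0,0.0655,0,0,0],[0,0,0.0655,0,0,0],[0,0,0,0,0,0],[0,0,0,0,0,0],[0,0,0,0,0,0]]' && python3 go.py 58:0.017
```

```text
clock: 9.22
position: [0.4769, -0.1002, 0.0183]
ee_rot: [2.076, 2.357, 0.001]
force: [-0.2, 1.2, 0.4]
width: 1.001
gripper_force: 0.0
t 9.22 pos [ 0.4769 -0.1002  0.0183] turn/120 [ 0.0004 -0.      0.0004] w 1.000524539058296 F [-0.181   1.2014  0.4318] q [ 0.333   0.5293 -0.3113  2.0923  0.295   0.5601 -0.0634]
58 0.017 units [ 0.0009 -0.0002  0.0031]
```

```bash
python3 -m creep '[[0,0,0,0,0,0],[0,0,0,0,0,0],[0,0,0,0,0,0],[0,0,0,0,0,0],[0,0,0,0,0,0],[0,0,0,0,0,0],[0,0,0,0,0,0],[0,0,-0.083,0,0,0],[0,0,-0.083,0,0,0],[0,0,-0.083,0,0,0],[0,0,-0.083,0,0,0],[-0.0351,0.0811,0,0,0,0],[-0.0351,0.0811,0,0,0,0],[-0.0351,0.0811,0,0,0,0],[-0.0351,0.0811,0,0,0,0],[-0.0351,0.0811,0,0,0,0],[-0.0351,0.0811,0,0,0,0],[0,0,0,0,0,0],[0,0,0,0,0,0],[0,0,0,0,0,0]]' 1 25 && python3 go.py a:0.033
```

```text
clock: 10.88
position: [0.6786, -0.1594, 0.1491]
ee_rot: [-2.076, -2.355, 0.002]
force: [-0.3, -0.1, -1.9]
width: 0.63
gripper_force: 25.0
t 10.88 pos [ 0.6786 -0.1594  0.1491] turn/120 [-0.0011 -0.0004  0.0002] w 0.6295488913784755 F [-0.3061 -0.1375 -1.949 ] q [ 0.3545  0.6424 -0.3328  1.4409  0.2212  1.0977  0.1077]
a 0.033 units [-0.001   0.0057  0.2902]
```

```bash
python3 -m creep '[[-0.001,0.0045,0.056,0,0,0],[0,0,0.056,0,0,0],[0,0,0.056,0,0,0],[0,0,0.056,0,0,0],[0,0,0.054,0,0,0],[0,0,0,0,0,0],[0,0,0,0,0,0],[0,0,0.004,0,0,0],[0,0,0,0,0,0],[0,0,0,0,0,0]]' && python3 go.py a:0.033
```

```text
clock: 11.72
position: [0.6822, -0.1601, 0.0392]
ee_rot: [2.076, 2.355, 0.002]
force: [0.7, -0.0, -2.1]
width: 0.63
gripper_force: 25.0
t 11.72 pos [ 0.6822 -0.1601  0.0392] turn/120 [0.0011 0.0004 0.    ] w 0.6298305841255615 F [ 0.6735 -0.0408 -2.062 ] q [ 0.3403  0.7552 -0.3072  1.5258  0.268   0.8999  0.0702]
a 0.033 units [ 0.002  -0.0039  0.0154]
```

```bash
python3 -m creep '[[0.001,-0.002,0.011,0,0,0],[0,0,0,0,0,0],[0,0,0.003,0,0,0],[0,0,0,0,0,0],[0,0,0,0,0,0]]' ; python3 go.py a:0.033
```

```text
clock: 12.13
position: [0.6804, -0.1597, 0.033]
ee_rot: [2.078, 2.356, -0.0]
force: [-5.6, 0.9, 7.3]
width: 0.624
gripper_force: 25.0
t 12.13 pos [ 0.6804 -0.1597  0.033 ] turn/120 [-0.0001  0.0001  0.    ] w 0.6239813492728542 F [-5.5699  0.8809  7.314 ] q [ 0.3393  0.7609 -0.3054  1.5323  0.2704  0.8903  0.0676]
a 0.033 units [ 0.0006  0.0006 -0.0001]
```

```bash
python3 -m creep '[[0,0,0,0,0,0],[0,0,0,0,0,0],[0,0,0,0,0,0],[0,0,0,0,0,0],[0,0,-0.04,0,0,0],[0,0,-0.083,0,0,0],[0,0,-0.083,0,0,0],[0,0,-0.083,0,0,0],[0,0,0,0,0,0],[0,0,0,0,0,0]]' -0.6 && python3 wash.py .067; python3 -m creep '[[0.0792,-0.0421,0,0,0,0],[0.0792,-0.0421,0,0,0,0],[0.0792,-0.0421,0,0,0,0],[0.0792,-0.0421,0,0,0,0],[0.0792,-0.0421,0,0,0,0],[0.0792,-0.0421,0,0,0,0],[0.0792,-0.0421,0,0,0,0],[0.0792,-0.0421,0,0,0,0],[0.0792,-0.0421,0,0,0,0],[0,0,0,0,0,0],[0,0,0,0,0,0],[0,0,0,0,0,0]]' -1 && python3 go.py 46:0.15 46:.017 && python3 wash.py .052
```

```text
clock: 12.97
position: [0.6822, -0.1598, 0.1501]
ee_rot: [2.075, 2.353, 0.004]
force: [0.3, 0.4, -1.3]
width: 0.8
gripper_force: 0.0
washer [320.9972 190.8964] 357 [88 42] [ 0.6796 -0.1291  0.067 ]
washer [314.8511 241.6755] 564 [27 26] [ 0.6799 -0.1593  0.067 ]
clock: 14.02
position: [0.4942, 0.1035, 0.1465]
ee_rot: [-2.077, -2.356, 0.003]
force: [0.8, -0.9, 0.6]
width: 1.001
gripper_force: 0.0
t 14.02 pos [0.4942 0.1035 0.1465] turn/120 [-0.0008  0.0003  0.0001] w 1.0010739803116298 F [ 0.8189 -0.8729  0.6319] q [ 0.0211  0.3693 -0.4281  1.9331  0.1958  0.8812 -0.3814]
46 0.15 units [ 0.0017  0.0005 -0.0086]
46 0.017 units [0.0002 0.0005 0.3325]
washer [319.9979 238.2168] 475 [25 25] [0.4945 0.1032 0.052 ]
```

```bash
python3 -m creep '[[0,0.0005,0.0645,0,0,0],[0,0,0.0645,0,0,0],[0,0,0.0645,0,0,0],[0,0,0.0645,0,0,0],[0,0,0.0645,0,0,0],[0,0,0,0,0,0],[0,0,0,0,0,0],[0,0,0,0,0,0]]' && python3 go.py 46:0.018
```

```text
clock: 14.73
position: [0.4955, 0.1037, 0.0192]
ee_rot: [2.079, 2.355, 0.0]
force: [-1.1, 0.5, 0.6]
width: 1.002
gripper_force: 0.0
t 14.73 pos [0.4955 0.1037 0.0192] turn/120 [ 0.0002  0.     -0.0005] w 1.0015400487000325 F [-1.0692  0.5039  0.5832] q [-0.0522  0.5536 -0.3486  2.0439  0.326   0.5959 -0.5005]
46 0.018 units [ 0.0015 -0.0028  0.0029]
```

```bash
python3 -m creep '[[0,0,0,0,0,0],[0,0,0,0,0,0],[0,0,0,0,0,0],[0,0,0,0,0,0],[0,0,0,0,0,0],[0,0,0,0,0,0],[0,0,0,0,0,0],[0,0,0,0,0,0],[0,0,-0.083,0,0,0],[0,0,-0.083,0,0,0],[0,0,-0.083,0,0,0],[0,0,-0.083,0,0,0],[-0.0655,0.0473,0,0,0,0],[-0.0655,0.0473,0,0,0,0],[-0.0655,0.0473,0,0,0,0],[-0.0655,0.0473,0,0,0,0],[-0.0655,0.0473,0,0,0,0],[-0.0655,0.0473,0,0,0,0],[-0.0655,0.0473,0,0,0,0],[-0.0655,0.0473,0,0,0,0]]' 1 25 && python3 -m creep '[[0,0,0,0,0,0],[0,0,0,0,0,0]]'; python3 go.py b:0.034
```

```text
clock: 16.4
position: [0.6716, -0.0862, 0.1507]
ee_rot: [-2.077, -2.356, 0.001]
force: [0.3, -0.1, -1.8]
width: 0.5
gripper_force: 25.0
clock: 16.57
position: [0.6713, -0.0871, 0.15]
ee_rot: [-2.081, -2.352, 0.002]
force: [-0.5, 0.1, -1.2]
width: 0.493
gripper_force: 25.0
t 16.57 pos [ 0.6713 -0.0871  0.15  ] turn/120 [-0.0007  0.0001 -0.0015] w 0.4930651788973169 F [-0.5372  0.1265 -1.2207] q [ 0.2672  0.6118 -0.349   1.4985  0.226   1.0725 -0.0099]
b 0.034 units [0.004  0.0009 0.29  ]
```

```bash
python3 -m creep '[[0.003,0,0.056,0,0,0],[0,0,0.056,0,0,0],[0,0,0.056,0,0,0],[0,0,0.056,0,0,0],[0,0,0.056,0,0,0],[0,0,0,0,0,0],[0,0,0,0,0,0],[0,0,0.004,0,0,0],[0,0,0,0,0,0],[0,0,0,0,0,0]]' && python3 go.py b:0.034
```

```text
clock: 17.4
position: [0.6717, -0.0835, 0.0391]
ee_rot: [2.077, 2.355, 0.002]
force: [0.2, 0.5, -1.8]
width: 0.496
gripper_force: 25.0
t 17.4 pos [ 0.6717 -0.0835  0.0391] turn/120 [0.0009 0.0002 0.0001] w 0.4956920267491906 F [ 0.1748  0.4898 -1.7857] q [ 0.2461  0.7253 -0.3213  1.5935  0.2787  0.8663 -0.0552]
b 0.034 units [-0.0049 -0.0015  0.0127]
```

```bash
python3 -m creep '[[-0.002,0,0.010,0,0,0],[0,0,0,0,0,0],[0,0,0.003,0,0,0],[0,0,0,0,0,0],[0,0,0,0,0,0]]' ; python3 go.py b:0.034
```

```text
clock: 17.82
position: [0.6711, -0.0848, 0.0335]
ee_rot: [2.078, 2.356, -0.0]
force: [-2.1, -0.8, 7.0]
width: 0.497
gripper_force: 25.0
t 17.82 pos [ 0.6711 -0.0848  0.0335] turn/120 [ 0.0001  0.0003 -0.0001] w 0.4968216491608025 F [-2.0811 -0.7868  6.9997] q [ 0.2463  0.7321 -0.3191  1.5963  0.2815  0.8586 -0.0561]
b 0.034 units [-0.0019  0.0003 -0.0013]
```

```bash
python3 -m creep '[[0,0,0,0,0,0],[0,0,0,0,0,0],[0,0,0,0,0,0],[0,0,0,0,0,0],[0,0,-0.04,0,0,0],[0,0,-0.083,0,0,0],[0,0,-0.083,0,0,0],[0,0,-0.083,0,0,0],[0,0,0,0,0,0],[0,0,0,0,0,0]]' -0.3 && python3 wash.py .067; python3 -m creep '[[0.0842,-0.0258,0,0,0,0],[0.0842,-0.0258,0,0,0,0],[0.0842,-0.0258,0,0,0,0],[0.0842,-0.0258,0,0,0,0],[0.0842,-0.0258,0,0,0,0],[0.0842,-0.0258,0,0,0,0],[0.0842,-0.0258,0,0,0,0],[0.0842,-0.0258,0,0,0,0],[0.0842,-0.0258,0,0,0,0],[0.0842,-0.0258,0,0,0,0],[0.0842,-0.0258,0,0,0,0],[0.0842,-0.0258,0,0,0,0],[0,0,0,0,0,0],[0,0,0,0,0,0],[0,0,0,0,0,0]]' -0.6 && python3 go.py 26:0.15 26:.017 && python3 wash.py .052
```

```text
clock: 18.65
position: [0.6726, -0.0843, 0.1505]
ee_rot: [2.075, 2.353, 0.004]
force: [-0.5, -0.3, -0.2]
width: 0.652
gripper_force: 0.0
washer [315.1517 244.3862] 567 [27 26] [ 0.6707 -0.0855  0.067 ]
clock: 19.95
position: [0.4972, 0.3001, 0.1467]
ee_rot: [-2.077, -2.357, 0.004]
force: [-0.3, -0.4, 0.3]
width: 0.8
gripper_force: 0.0
t 19.95 pos [0.4972 0.3001 0.1467] turn/120 [-0.0009  0.0008  0.0002] w 0.7998085768335694 F [-0.3025 -0.3537  0.3147] q [-0.332   0.4825 -0.426   1.7513  0.2364  0.9612 -0.7261]
26 0.15 units [ 0.0012  0.0008 -0.0083]
26 0.017 units [0.0006 0.0006 0.3325]
washer [318.3583 239.4604] 480 [26 25] [0.4967 0.2987 0.052 ]
```

```bash
python3 -m creep '[[-0.003,0,0.0645,0,0,0],[0,0,0.0645,0,0,0],[0,0,0.0645,0,0,0],[0,0,0.0645,0,0,0],[0,0,0.0645,0,0,0],[0,0,0,0,0,0],[0,0,0,0,0,0],[0,0,0,0,0,0]]' && python3 go.py 26:0.018
```

```text
clock: 20.67
position: [0.4987, 0.2994, 0.02]
ee_rot: [2.079, 2.355, 0.001]
force: [-0.8, -0.3, 0.8]
width: 0.802
gripper_force: 0.0
t 20.67 pos [0.4987 0.2994 0.02  ] turn/120 [ 0.0004 -0.0001 -0.0006] w 0.8015514040236558 F [-0.7501 -0.307   0.7681] q [-0.3785  0.64   -0.3642  1.8556  0.3347  0.7055 -0.8098]
26 0.018 units [ 0.0032 -0.0026  0.005 ]
```

```bash
python3 -m creep '[[0,0,0,0,0,0],[0,0,0,0,0,0],[0,0,0,0,0,0],[0,0,0,0,0,0],[0,0,0,0,0,0],[0,0,0,0,0,0],[0,0,0,0,0,0],[0,0,0,0,0,0],[0,0,-0.082,0,0,0],[0,0,-0.082,0,0,0],[0,0,-0.082,0,0,0],[0,0,-0.082,0,0,0],[-0.079,0.0385,0,0,0,0],[-0.079,0.0385,0,0,0,0],[-0.079,0.0385,0,0,0,0],[-0.079,0.0385,0,0,0,0],[-0.079,0.0385,0,0,0,0],[-0.079,0.0385,0,0,0,0],[-0.079,0.0385,0,0,0,0],[-0.079,0.0385,0,0,0,0]]' 1 20 && python3 -m creep '[[0,0,0,0,0,0],[0,0,0,0,0,0],[0,0,0,0,0,0]]'; python3 go.py d:0.034
```

```text
clock: 22.33
position: [0.6522, 0.0628, 0.1501]
ee_rot: [-2.078, -2.356, 0.001]
force: [0.5, 0.3, -0.6]
width: 0.277
gripper_force: 20.0
clock: 22.58
position: [0.6512, 0.0649, 0.1498]
ee_rot: [-2.077, -2.355, 0.0]
force: [-0.2, 0.1, -1.1]
width: 0.28
gripper_force: 20.0
t 22.58 pos [0.6512 0.0649 0.1498] turn/120 [-0.0004 -0.0003 -0.    ] w 0.28018568601373395 F [-0.2464  0.1306 -1.0624] q [ 0.0621  0.5811 -0.3763  1.5602  0.2343  1.0459 -0.2508]
d 0.034 units [-0.0027  0.002   0.2896]
```

```bash
python3 -m creep '[[-0.001,0.001,0.056,0,0,0],[0,0,0.056,0,0,0],[0,0,0.056,0,0,0],[0,0,0.056,0,0,0],[0,0,0.054,0,0,0],[0,0,0,0,0,0],[0,0,0,0,0,0],[0,0,0.004,0,0,0],[0,0,0,0,0,0],[0,0,0,0,0,0]]' && python3 go.py d:0.034
```

```text
clock: 23.42
position: [0.6528, 0.0645, 0.0389]
ee_rot: [2.077, 2.356, 0.002]
force: [0.8, 0.3, -1.1]
width: 0.275
gripper_force: 20.0
t 23.42 pos [0.6528 0.0645 0.0389] turn/120 [ 0.0009 -0.      0.0001] w 0.27511173868180705 F [ 0.8058  0.3379 -1.0558] q [ 0.0396  0.7011 -0.341   1.6509  0.2944  0.8386 -0.299 ]
d 0.034 units [-0.0011 -0.0021  0.0121]
```

```bash
python3 -m creep '[[-0.001,-0.001,0.010,0,0,0],[0,0,0,0,0,0],[0,0,0.002,0,0,0],[0,0,0,0,0,0],[0,0,0,0,0,0]]' ; python3 go.py d:0.034
```

```text
clock: 23.83
position: [0.6524, 0.0638, 0.0338]
ee_rot: [2.077, 2.355, 0.002]
force: [-1.3, -0.7, 7.4]
width: 0.282
gripper_force: 20.0
t 23.83 pos [0.6524 0.0638 0.0338] turn/120 [ 0.0007  0.     -0.0001] w 0.2815186291378402 F [-1.3083 -0.7259  7.4165] q [ 0.0393  0.7069 -0.3388  1.6547  0.2973  0.8296 -0.301 ]
d 0.034 units [ 0.0006 -0.001  -0.0005]
```

Contact. I'll release, lift, back off clear to the side, and check from above.

```bash
python3 -m creep '[[0,0,0,0,0,0],[0,0,0,0,0,0],[0,0,0,0,0,0],[0,0,0,0,0,0],[0,0,-0.04,0,0,0],[0,0,-0.083,0,0,0],[0,0,-0.083,0,0,0],[0,0,-0.083,0,0,0],[0,0,0,0,0,0],[0,0,0,0,0,0]]' 0.1 && python3 wash.py .067; python3 -m creep '[[0.03,-0.07,-0.03,0,0,0],[0.06,-0.06,-0.02,0,0,0],[0.08,-0.03,0,0,0,0],[0.09,0,0,0,0,0],[0.09,0,0,0,0,0],[0.09,0,0,0,0,0],[0.09,0,0,0,0,0],[0.09,0,0,0,0,0],[0,0,0,0,0,0],[0,0,0,0,0,0]]' && python3 - <<'E'
from go import *
d=arm.get_image("top");e=arm.get_image("scene")
cv2.imwrite("pics/end.png",cv2.vconcat([cv2.resize(d["frame"][130:330,150:510],(540,300)),e["frame"][180:470,90:630]])[:,:,::-1])
for n in "abcd":print(n,proj(d,[*T[n],.067]))
h=cv2.cvtColor(d["frame"],cv2.COLOR_RGB2HSV)
for c,a,sz in blobs((h[...,1]<90)&(h[...,2]>85),5,100):
    if 280<c[0]<425 and 150<c[1]<205: print(c,a,ray(d,c,.067)[0])
b=(h[...,0]>100)&(h[...,0]<125)&(h[...,1]>130)
for c,a,sz in blobs(b,300,2000): print("jar",c,a)
E
```

```text
clock: 24.67
position: [0.6531, 0.064, 0.1506]
ee_rot: [2.076, 2.354, 0.005]
force: [-0.3, 0.7, -1.0]
width: 0.453
gripper_force: 0.0
washer [316.7576 244.5312] 561 [27 26] [0.6521 0.0629 0.067 ]
clock: 25.55
position: [0.5551, 0.3042, 0.1664]
ee_rot: [-2.071, -2.36, 0.003]
force: [-0.2, -0.4, -1.0]
width: 0.451
gripper_force: 0.0
a [[406.5714 160.8936]]
b [[368.7209 166.7512]]
c [[330.4946 172.8244]]
d [[292.1906 178.8529]]
[405.74 161.84] 50 [ 0.6788 -0.1578  0.067 ]
[368.0625 167.5   ] 48 [ 0.6698 -0.0842  0.067 ]
[422.125 167.125] 8 [ 0.6672 -0.189   0.067 ]
[329.0213 173.5745] 47 [ 0.6602 -0.0079  0.067 ]
[313.4667 197.3333] 15 [0.6141 0.0235 0.067 ]
[280.8 202. ] 5 [0.6069 0.087  0.067 ]
jar [218.7244 290.8047] 635
```

View pics/end.png

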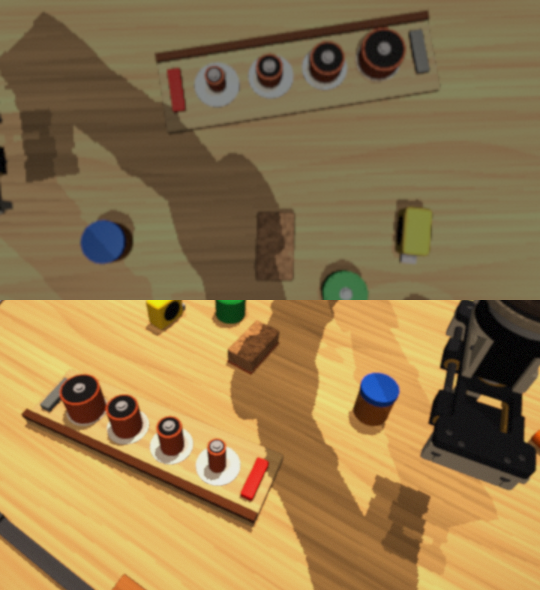

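The final views show all four drums upright on their marks, in order from thin at the red stop to thick at the grey stop. Each is within about 2 mm of centre. The jar has not moved (218.7,290.8), and the arm is clear.

```bash
python3 -c "
from cell import arm
print(arm.sign_off())"
```

```text
the job is handed in; nothing more can be done
None
```

All four sanding drums stand upright and released on their marks, thinnest at the red stop to thickest at the other end, each within about 2 mm of centre; the jar is untouched, and the job was handed in at about 26 s.

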